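# Lock a carving blank on its stand with a ring linchpin

### The job

A carving blank sits on a bench stand whose square steel post sticks up through it. Take the linchpin that has the sprung ring, push its shank fully home through the cross-hole in the post from the saddle side with the ring still open, then swing the ring over the top of the post and press it fully down around it, and let go. Leave the plain pin without a ring where it lies.

Things in the scene. Friction and masses are not known exactly. Their poses are not given: they have to be found in the camera images.
- pin_grip (a point): Steel ring linchpin, 0.2 kg, lying flat, ring up. Point: centre of its grip bar, 16 wide, 24 high (mm), from x=-20 to 30. Own x points along the pin to its tip, z up. Head block 24 wide, 24 high from x=30 to its shoulder at x=70; round shank 8 diameter from there to the tip at x=120, last 10 tapered. The ring is hinged about y at x=58, z=+11.
- ring (a joint): Linchpin's ring, a loop of 6 mm rod, 72 mm from hinge to middle of its far bar, 56 clear inside; far bar straight for 28. Rad: 0 = closed, lying along the shank towards the tip; larger = more open, 1.25 = stop, nearly upright. Stiff sprung hinge: it stays where it is left, does not snap shut, and 1 to 4 N on the far bar swings it.
- stand_hole (a point): Fixed stand, wooden blank up to 82 mm high; steel post 30 x 30 in its middle. Point: mouth centre of the post's cross-hole, 105 above table; own x points into the hole, z up. Hole 18 wide, 18 high, right through; post top 22 above point. Before the mouth (x=-40 to 0) a saddle 26 wide, top at z=-12, carries the pin's head. Fully home, the shoulder meets the post: pin grip at x=-70.
- spare_grip (a point): Plain pin without a ring, otherwise shaped and sized like the linchpin, lying flat on the other side of the stand; to be left alone. Point: centre of its grip bar, axes as for the linchpin.
Things that resemble listed ones, but are neither listed nor needed, are in the scene too. Of the things like the part that bears pin_grip, leave any that is pink or turquoise; of the rest the smaller one is meant.

How it is judged:
By the outcome, as a careful person would: the job done as asked, in the order asked, and still so for the second after the job is handed in, with the robot touching nothing.
It also fails if it takes over 53 s, if anything falls off the work surface, if the arm or the gripper's body presses on something with over 40 N, if the wrist force passes 120 N, or if a joint passes its speed limit or range.

### The arm

A 6-joint arm with a two-finger parallel gripper is mounted at the origin on the work surface. World frame = base frame: x ahead of the robot, y to its left, z up, the work surface at z = 0. Lengths are in mm, angles in rad, forces in N, time in s.
With the tool pointing down it reaches from about 350 to 975 mm from the base axis. Payload 7.1 kg.
Tool frame: the origin (TCP) lies at the very end of the fingers, on their centre line; the grasp point (between the pads) lies ctrl.hold_point_z behind it (ctrl.hold_point_z is the distance from the TCP to the grasp point, in mm); z points along the fingers, y is the line along which they close (so a half turn about z gives the same grasp; the last joint's range is limited). The gripper opens to 88 mm and grips with 3 to 60 N. Pads are 20 mm wide; open, the fingers measure 115 mm over their backs; the gripper's body (75 mm by 178 mm) begins 61 mm behind the grasp point.
Start: joints at [1.163, 0.423, 1.63, -0, 1.089, -0.019], TCP at [236.892, 578.349, 222.675] pointing down, gripper open.
Joint ranges: [-3, 3], [-0.9, 2.11], [0.09, 2.58], [-1.31, 4.45], [0.11, 2.69], [-2.54, 2.54]. Speed limits (rad/s): [2.39, 2.39, 3.01, 3.14, 3.14, 3.14].

### API

Orientations are given as a rotation vector (axis times angle).
In Python, from workcell import ctrl gives the robot as it stands. The module is installed in compiled form; this text tells all that it offers.
- The arm moves only by the shell command python3 -m creep 'ROWS'. ROWS is JSON, a list of rows, each an object with "translation": the shift along the tool's x, y, z in mm, a list of three; "angular": the turn, a rotation vector about the tool's x, y, z in rad, a list of three; "jaw": the opening, from 0 (shut) to 1 (fully open). A call has exactly 8 rows; each row is the pose to reach, as a shift and turn from the pose commanded when the call began, along the tool's axes at that moment; what a row does not reach only later rows make up. A row lasts 1/8 s, in which the tool goes at most 62.5 mm and 10.7 degrees, less where a joint would pass 70% of its speed; a pose out of reach is approached as far as the arm can. A call with a gripper value outside its range is refused whole. The fingers move at their own pace and stop on an object; the grip force is fixed at half the most. Time passes only in rows, so rows that repeat a pose let the fingers close, or fill a call up. It gives the time, the measured TCP pose, the force, the opening and the grip force at its end, in the units of the state.
- ctrl.get_obs(): the state, without advancing time (a new reading comes with each control period).
- ctrl.get_image(name): name is "scene" or "top" or "wrist"; returns the picture (480x640x3 uint8, red, green, blue); there is no depth.
- ctrl.camera_info(name): a dict with "camera_matrix" (3x3 intrinsics, pixels), "world_from_camera" (4x4, takes a point from camera to world coordinates). Camera axes: x right, y up, looking along -z (the intrinsics and any distortion apply to the point x, -y, -z); pixel columns grow to the right and rows downward; lengths in mm; the calibration is good to about 2 mm. A picture is of the moment at which its call begins: read the wrist's pose just before it. camera_info takes no time and is no camera call; for the wrist camera it gives the pose at the moment of the call.
- ctrl.close_job(): hands the job in; it is judged then, once.
Trained networks look in the newest picture that a camera, given by its name, has taken for a name from the list of things; names that differ only in an ending like _2 or _b are one class to them, and where a whole thing is asked for, a point or a joint stands for the part that bears it (a point fixed in the world has none). Each returns a list of dicts, best first, with "score" (0 to 1); they miss things now and then, are a little off and sometimes report something else, mostly with a low value. They report only what shows in the picture. A call takes as long as a camera call. They do not tell look-alikes from the thing itself.
- ctrl.look_for(camera, label): "rect" ([left, top, right, bottom] in pixels, round what is visible of it).
The state is a dict: "t": time; "qpos": joint angles; "qvel": joint speeds; "joint_torque": joint torques, N m; "ee_pos": TCP position; "orientation": TCP orientation; "ft_force": force on the tool from outside, world axes, zero at the start; "moment": the same for the moment, N m; "width": finger opening in mm; "grasp_force": force on a finger pad.
Only numpy, scipy, OpenCV 4.12 (cv2) and the standard library are available. Lean on these libraries where they do the work, as an engineer would, in place of code of your own. Each camera call takes 0.05 s, during which the arm holds its last target. There are 200 camera calls.

## Working session

There is one attempt and no reset: what is moved stays moved. The work goes in short steps, Python scripts to look and compute and a shell command to move; the robot and the scene stay as the last step left them, time stands still between calls to the robot, and variables do not carry over. Pictures are saved under pics/ and viewed, at most 10 in all, crops included, and the job is handed in when it is done.

```bash
mkdir -p pics; cat > h.py <<'E'
import numpy as np, cv2
from scipy.spatial.transform import Rotation as R
from workcell import ctrl
def save(n,f):
    im=ctrl.get_image(n); cv2.imwrite('pics/'+f,im[:,:,::-1]); return im
def ray(n,u,v):
    c=ctrl.camera_info(n); K=np.array(c["camera_matrix"]); T=np.array(c["world_from_camera"])
    d=np.linalg.inv(K)@[u,v,1]; d=T[:3,:3]@[d[0],-d[1],-d[2]]; return T[:3,3],d
def at(n,u,v,z):
    o,d=ray(n,u,v); return o+d*(z-o[2])/d[2]
def proj(n,p):
    c=ctrl.camera_info(n); K=np.array(c["camera_matrix"]); T=np.array(c["world_from_camera"])
    q=T[:3,:3].T@(np.array(p,float)-T[:3,3]); q=K@[q[0],-q[1],-q[2]]; return q[:2]/q[2]
E
python3 - <<'E'
from h import *
print(ctrl.hold_point_z, ctrl.get_obs())
ims=[]
for n in ("top","scene"):
    save(n,n+'1.png')
    c=ctrl.camera_info(n);print(n,np.round(c['world_from_camera'],2).tolist(),np.round(c['camera_matrix'],1).tolist(),[k for k in c])
    for l in ("pin_grip","ring","stand_hole","spare_grip"):
        print(l,[(np.round(d['rect']).tolist(),round(d['score'],2)) for d in ctrl.look_for(n,l)])
E
```

```text
18.700000000000003 {'t': 0.0, 'qpos': array([ 1.16302611e+00,  4.23859391e-01,  1.63065459e+00, -4.06396355e-06,
        1.08860764e+00, -1.90177843e-02]), 'qvel': array([ 3.60613025e-04, -9.71353456e-04,  4.13438748e-04, -9.94459803e-05,
       -3.63188329e-04, -9.12724894e-04]), 'joint_torque': array([ 2.05333217e-04, -5.44629157e+01, -2.73672026e+01,  6.43466832e-02,
        2.27674964e-02, -1.02405261e-04]), 'ee_pos': array([236.66882306, 577.87135145, 221.90403032]), 'orientation': array([-6.06747932e-01, -3.08211673e+00,  2.34817093e-03]), 'ft_force': array([-0.1371171 , -0.32804367, -0.40308587]), 'moment': array([ 0.01498236, -0.03763544,  0.0371804 ]), 'grasp_force': 0.0, 'width': 87.98797449699622}
top [[-0.01, 0.99, -0.14, 380.8], [-1.0, -0.01, -0.02, -2.42], [-0.02, 0.14, 0.99, 907.79], [0.0, 0.0, 0.0, 1.0]] [[442.8, 0.0, 324.6], [0.0, 442.8, 239.0], [0.0, 0.0, 1.0]] ['camera_matrix', 'world_from_camera']
pin_grip [([372.0, 310.0, 482.0, 366.0], 0.96), ([175.0, 187.0, 215.0, 250.0], 0.94), ([279.0, 246.0, 318.0, 319.0], 0.63), ([152.0, 287.0, 242.0, 376.0], 0.59)]
ring [(
[... 187 characters left out ...]
18.0], 0.76)]
spare_grip []
scene [[-0.73, -0.44, 0.53, 1009.69], [0.69, -0.47, 0.55, 542.06], [0.01, 0.76, 0.65, 733.68], [0.0, 0.0, 0.0, 1.0]] [[480.6, 0.0, 314.6], [0.0, 480.6, 235.7], [0.0, 0.0, 1.0]] ['camera_matrix', 'world_from_camera']
pin_grip [([283.0, 175.0, 352.0, 213.0], 0.84), ([435.0, 254.0, 486.0, 347.0], 0.82), ([370.0, 334.0, 414.0, 386.0], 0.67), ([324.0, 250.0, 387.0, 284.0], 0.56)]
ring [([435.0, 252.0, 488.0, 295.0], 0.92), ([299.0, 181.0, 348.0, 215.0], 0.8), ([325.0, 258.0, 367.0, 288.0], 0.78), ([373.0, 339.0, 406.0, 371.0], 0.68), ([218.0, 193.0, 253.0, 224.0], 0.21)]
stand_hole [([181.0, 250.0, 315.0, 360.0], 0.87)]
spare_grip [([224.0, 193.0, 252.0, 222.0], 0.75)]
```

View pics/top1.png

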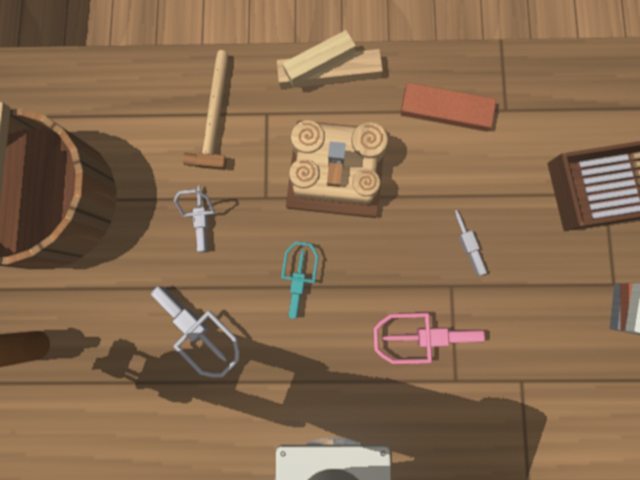

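View pics/scene1.png

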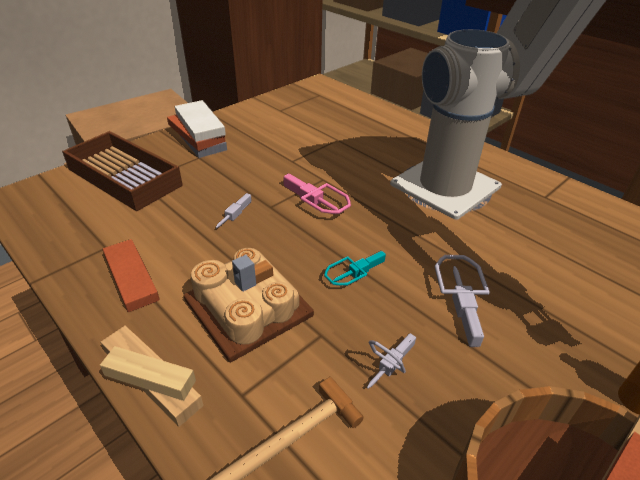

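Candidates in the top image: small grey ringed pin (200,220), large grey ringed (195,335), turquoise (300,280), pink (430,338). There is also the ringless spare at (470,243). I exclude the pink and turquoise pins; of the rest, the smaller is the grey one at (200,220). The stand's post is at (337,150) with the saddle at (335,174), so the hole axis points roughly along +x world. I'll check both in one crop.

```bash
python3 - <<'E'
from h import *
im=cv2.imread('pics/top1.png')
a=cv2.resize(im[180:260,165:245],(400,400),interpolation=cv2.INTER_CUBIC)
b=cv2.resize(im[115:195,295:375],(400,400),interpolation=cv2.INTER_CUBIC)
cv2.imwrite('pics/crop.png',np.hstack([a,b]))
t,g=at('top',199,188,12),at('top',202,250,24)
print('pin',t,g,np.linalg.norm((t-g)[:2]))
for u,v in((202,226),(187,310),(155,290)):print(at('top',u,v,24))
for z in (127,):print('post',[at('top',u,v,z).round(1) for u,v in((329,143),(345,143),(345,158),(329,158))])
print('saddle',at('top',335,185,93),at('top',335,165,93))
E
```

```text
pin [621.31721321 272.8455577   12.        ] [489.3167248 258.7418286  24.       ] 132.75181398619526
[538.5120926 260.3484479  24.       ]
[369.86564889 284.6869825   24.        ]
[409.75964008 350.37851871  24.        ]
post [array([6.728e+02, 1.000e-01, 1.270e+02]), array([672.4, -29.4, 127. ]), array([643.7, -29. , 127. ]), array([6.441e+02, 3.000e-01, 1.270e+02])]
saddle [602.40288567 -10.47119218  93.        ] [641.59916292 -10.88996282  93.        ]
```

View pics/crop.png

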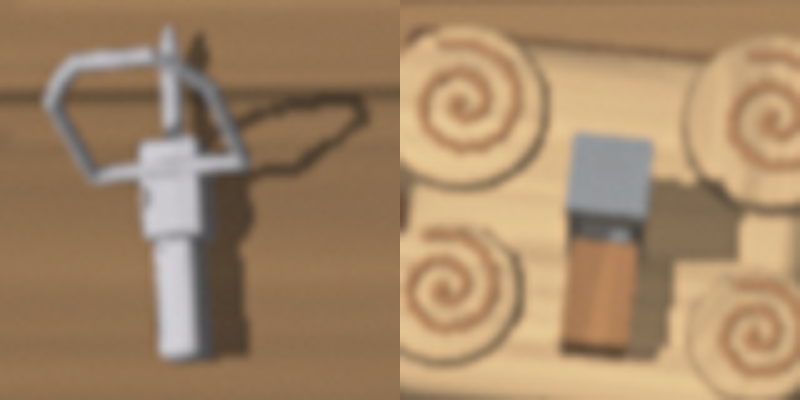

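The crop confirms the small grey pin. Its ring is up and tilted forward, the grip end is at about (201.4,250), the shoulder at (199,207.6) and the tip at (198.4,185.6). The post top has corners (330,142), (345.4,143), (344.4,158) and (329,156.6), and the saddle runs from (334,184) to (336,162.6).

```bash
python3 - <<'E'
from h import *
P=[at('top',*p) for p in((201.4,250,24),(200,227.4,24),(199,207.6,24),(198.4,185.6,12))]
for p in P:print(p.round(1))
d=P[3]-P[0];yaw=np.arctan2(d[1],d[0]);print('yaw',yaw, 'pin centre from end',P[0]+d/np.linalg.norm(d[:2])*20)
C=np.array([at('top',u,v,127) for u,v in((330,142),(345.4,143),(344.4,158),(329,156.6))]);print(C.round(1),C.mean(0))
e=C[0]-C[3]+C[1]-C[2];print('hole yaw',np.arctan2(e[1],e[0]))
s=at('top',336,162.6,93)-at('top',334,184,93);print('saddle yaw',np.arctan2(s[1],s[0]))
o=ctrl.get_obs();Rt=R.from_rotvec(o['orientation']).as_matrix();print(Rt.round(3))
W=np.array(ctrl.camera_info('wrist')['world_from_camera']);T=np.eye(4);T[:3,:3]=Rt;T[:3,3]=o['ee_pos'];print((np.linalg.inv(T)@W).round(2),ctrl.camera_info('wrist')['camera_matrix'])
E
```

```text
[489.3 260.   24. ]
[535.7 264.3  24. ]
[576.8 267.8  24. ]
[626.5 274.3  12. ]
yaw 0.10403025470714808 pin centre from end [509.21987322 262.03577735  22.25972319]
[[ 6.747e+02 -1.800e+00  1.270e+02]
 [ 6.724e+02 -3.010e+01  1.270e+02]
 [ 6.438e+02 -2.790e+01  1.270e+02]
 [ 6.468e+02  3.000e-01  1.270e+02]] [659.3938606  -14.87425729 127.        ]
hole yaw -0.0762356453752976
saddle yaw -0.10092177753867382
[[-0.925  0.379 -0.   ]
 [ 0.379  0.925 -0.   ]
 [-0.    -0.    -1.   ]]
[[  -0.      0.96    0.28   75.3 ]
 [   1.      0.      0.     -0.64]
 [   0.      0.28   -0.96 -163.09]
 [   0.      0.      0.      1.  ]] [[355.0137932    0.         323.41662405]
 [  0.         355.0137932  240.7784249 ]
 [  0.           0.           1.        ]]
```

```bash
python3 -m creep '[{"translation":[-60,-30,12],"angular":[0,0,-0.1],"jaw":1},{"translation":[-120,-60,24],"angular":[0,0,-0.2],"jaw":1},{"translation":[-175,-90,36],"angular":[0,0,-0.3],"jaw":1},{"translation":[-230,-118,48],"angular":[0,0,-0.4],"jaw":1},{"translation":[-285,-145,60],"angular":[0,0,-0.49],"jaw":1},{"translation":[-335,-171,72],"angular":[0,0,-0.49],"jaw":1},{"translation":[-371,-189,72],"angular":[0,0,-0.49],"jaw":1},{"translation":[-371,-189,72],"angular":[0,0,-0.49],"jaw":1}]'
python3 - <<'E'
from h import *
print(ctrl.get_obs()['ee_pos'],ctrl.get_obs()['orientation'])
save('wrist','w1.png')
for l in ("pin_grip","ring"): print(l,[(np.round(d['rect']).tolist(),round(d['score'],2)) for d in ctrl.look_for('wrist',l)])
E
```

```text
t: 1.5
ee_pos: [510.5, 260.5, 150.6]
orientation: [-0.152, 3.137, -0.0]
ft_force: [-0.7, 0.0, 0.3]
width: 87.9
grasp_force: 0.0
[510.50357058 260.48529745 150.55723167] [-1.52030449e-01  3.13742985e+00 -1.73958856e-04]
pin_grip [([288.0, 2.0, 464.0, 123.0], 0.7), ([34.0, 0.0, 124.0, 204.0], 0.7), ([291.0, 203.0, 374.0, 358.0], 0.6)]
ring [([34.0, 89.0, 128.0, 204.0], 0.81), ([285.0, 0.0, 357.0, 36.0], 0.73), ([286.0, 287.0, 376.0, 356.0], 0.7)]
```

View pics/w1.png

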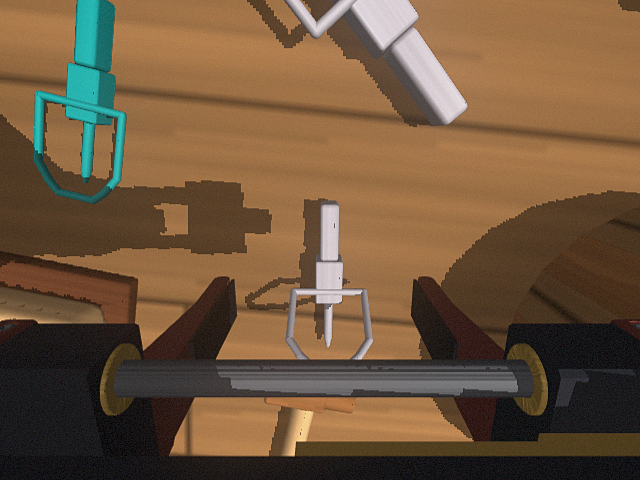

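The wrist picture shows the pin straight below: grip end (331,204), grip/head boundary (330,257), shoulder (328,302), tip (327,347). The ring is up and open.

```bash
python3 - <<'E'
from h import *
P=[at('wrist',*p) for p in((331,207,24),(330,257,24),(328.5,301,24),(327,347,12))]
for p in P:print(p.round(1))
d=P[3]-P[0];yaw=np.arctan2(d[1],d[0]);print('yaw',yaw)
u=np.array([np.cos(yaw),np.sin(yaw),0])
for p,x in zip(P,(-20,30,70,120)):print(p-u*x)
o=ctrl.get_obs();Rt=R.from_rotvec(o['orientation']).as_matrix();print(Rt.round(3))
E
```

```text
[486.7 266.3  24. ]
[530.2 270.1  24. ]
[571.6 273.2  24. ]
[626.  277.6  12. ]
yaw 0.08083567899434407
[506.66539719 267.93898732  24.        ]
[500.28708528 267.69560198  24.        ]
[501.79516352 267.52195527  24.        ]
[506.35549632 267.91388156  12.        ]
[[-0.995 -0.101 -0.   ]
 [-0.101  0.995  0.   ]
 [ 0.     0.    -1.   ]]
```

```bash
python3 -m creep '[{"translation":[5,7,50],"angular":[0,0,0],"jaw":1},{"translation":[5,7,100],"angular":[0,0,0],"jaw":1},{"translation":[5,7,130],"angular":[0,0,0],"jaw":1},{"translation":[5,7,147],"angular":[0,0,0],"jaw":1},{"translation":[5,7,147],"angular":[0,0,0],"jaw":0.5},{"translation":[5,7,147],"angular":[0,0,0],"jaw":0.3},{"translation":[5,7,147],"angular":[0,0,0],"jaw":0},{"translation":[5,7,147],"angular":[0,0,0],"jaw":0}]'
python3 -m creep '[{"translation":[0,0,0],"angular":[0,0,0],"jaw":0},{"translation":[0,0,0],"angular":[0,0,0],"jaw":0},{"translation":[0,0,0],"angular":[0,0,0],"jaw":0},{"translation":[0,0,-15],"angular":[0,0,0],"jaw":0},{"translation":[0,0,-50],"angular":[0,0,0],"jaw":0},{"translation":[0,0,-100],"angular":[0,0,0],"jaw":0},{"translation":[0,0,-140],"angular":[0,0,0],"jaw":0},{"translation":[0,0,-140],"angular":[0,0,0],"jaw":0}]'
python3 - <<'E'
from h import *
print(ctrl.get_obs())
save('wrist','w2.png')
E
```

```text
t: 2.65
ee_pos: [503.4, 269.5, 4.6]
orientation: [-0.159, 3.136, 0.001]
ft_force: [-0.6, 0.1, -0.5]
width: 51.1
grasp_force: 0.0
t: 3.65
ee_pos: [504.8, 270.3, 147.6]
orientation: [-0.159, 3.131, 0.005]
ft_force: [-0.2, -0.1, -1.5]
width: 15.8
grasp_force: 30.0
{'t': 3.65, 'qpos': array([ 4.70845777e-01,  4.42073585e-01,  1.80554035e+00,  7.02928685e-05,
        8.87053429e-01, -1.20123480e+00]), 'qvel': array([-0.00034836,  0.05791384,  0.04636997, -0.00107515, -0.03348223,
       -0.00103289]), 'joint_torque': array([ 2.03055254e-02, -5.40245318e+01, -2.40709090e+01, -1.40165398e-02,
        4.04391959e-01,  6.37991943e-04]), 'ee_pos': array([504.81589464, 270.33856211, 147.61369598]), 'orientation': array([-0.15864061,  3.13127283,  0.00450705]), 'ft_force': array([-0.20897341, -0.14118309, -1.48992256]), 'moment': array([0.01008405, 0.04582445, 0.03467279]), 'grasp_force': 29.998604357242584, 'width': 15.825066326265889}
```

View pics/w2.png

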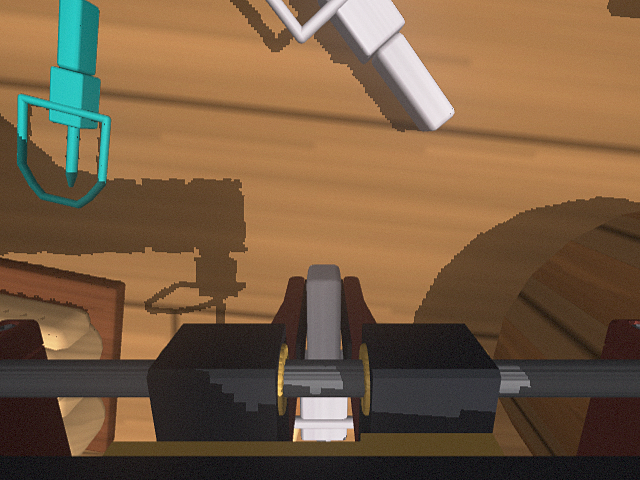

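The pin is held with its ring still open; the grip end shows at about (323,266). Next, move it to in front of the stand.

```bash
python3 -m creep '[{"translation":[5,-45,2],"angular":[0,0,0.05],"jaw":0},{"translation":[12,-95,4],"angular":[0,0,0.1],"jaw":0},{"translation":[18,-145,6],"angular":[0,0,0.15],"jaw":0},{"translation":[24,-195,7],"angular":[0,0,0.187],"jaw":0},{"translation":[29,-240,7],"angular":[0,0,0.187],"jaw":0},{"translation":[32,-270,7],"angular":[0,0,0.187],"jaw":0},{"translation":[32,-270,7],"angular":[0,0,0.187],"jaw":0},{"translation":[32,-270,7],"angular":[0,0,0.187],"jaw":0}]'
python3 - <<'E'
from h import *
o=ctrl.get_obs();Rt=R.from_rotvec(o['orientation']).as_matrix();print(Rt.round(3),o['ee_pos'],o['width'])
p=at('wrist',323,268,o['ee_pos'][2]+20);print('grip end in tool',Rt.T@(p-o['ee_pos']))
a=save('scene','s2.png');b=save('top','t2.png')
A=cv2.resize(a[190:310,190:350],(640,480),interpolation=cv2.INTER_CUBIC)
B=cv2.resize(b[120:270,280:400],(384,480),interpolation=cv2.INTER_CUBIC)
cv2.imwrite('pics/c2.png',cv2.resize(np.hstack([A,B]),(800,375))[:,:,::-1])
E
```

```text
t: 4.7
ee_pos: [497.5, -2.1, 135.8]
orientation: [-0.135, -3.137, -0.0]
ft_force: [0.1, 0.3, -1.9]
width: 16.0
grasp_force: 30.0
[[-0.996  0.086 -0.002]
 [ 0.086  0.996  0.   ]
 [ 0.002  0.    -1.   ]] [497.54082725  -2.1286483  135.79079752] 15.980506074531089
grip end in tool [ 21.97060085  -1.10406217 -19.95618222]
```

View pics/c2.png

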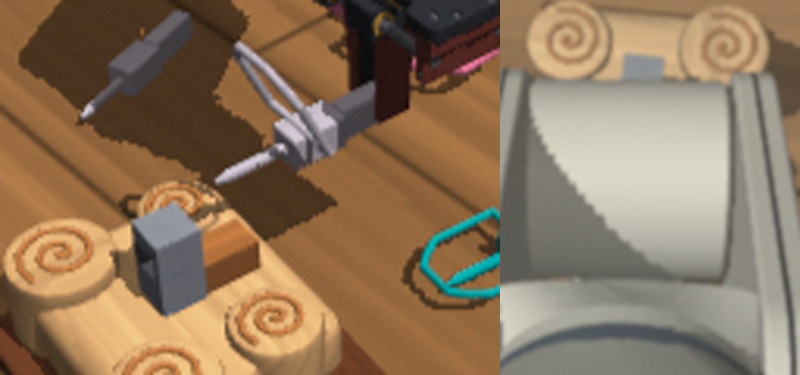

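The scene crop (scale 3.125, origin 190,190) shows the tip at crop (218,183), the post top corners at about (133,219), (174,205), (203,233) and (163,247), and the ring open. I'll check these against the projection.

```bash
python3 - <<'E'
from h import *
C=np.array([at('scene',190+u/3.125,190+v/3.125,127) for u,v in((133,219),(174,205),(203,233),(163,247))]);print(C.round(1),C.mean(0))
e=C[1]-C[0]+C[2]-C[3];print(np.arctan2(e[1],e[0]), np.arctan2(*(C[2]-C[1]+C[3]-C[0])[1::-1]))
o=ctrl.get_obs();Rt=R.from_rotvec(o['orientation']).as_matrix()
g=o['ee_pos']+Rt@[2,-.5,-8]; tip=g-Rt[:,0]*120
print('grip',g,'tip pred',tip,'seen at z',at('scene',190+218/3.125,190+183/3.125,tip[2]), ctrl.get_obs()['ee_pos'])
E
```

```text
[[669.9 -26.9 127. ]
 [644.8 -20.3 127. ]
 [647.1  10.5 127. ]
 [671.2   4.  127. ]] [658.26092116  -8.1964535  127.        ]
2.882470749540569 1.5127514674880886
grip [495.88895215  -1.97138076 144.1617379 ] tip pred [615.45863691 -12.1238408  144.02742107] seen at z [624.47309169  -2.2897621  144.02742107] [497.9152065   -1.64107423 136.15953877]
```

```bash
python3 - <<'E'
from h import *
o=ctrl.get_obs();Rt=R.from_rotvec(o['orientation']).as_matrix()
f=lambda p:((proj('scene',p)-190)*3.125).round(0)
g=o['ee_pos']+Rt@[2,-.5,-8]
for pit in (0,-.05,-.1):
    d=-Rt[:,0]*np.cos(pit)+np.array([0,0,np.sin(pit)]);
    print(pit,'shoulder',f(g+d*70),'tip',f(g+d*120),'headtop back',f(g+d*30+[0,0,12]))
x=np.array([np.cos(-.085),np.sin(-.085),0]);y=np.array([-x[1],x[0],0]);c=np.array([659.4,-14.9,127])
print([f(c+a*x+b*y) for a,b in((15,-15),(-15,-15),(-15,15),(15,15))], 'bottom at 105-12:',f(c+[0,0,-34]-15*x))
E
python3 - <<'E'
import cv2
im=cv2.imread('pics/s2.png')[:,:,::-1]
im=cv2.imread('pics/s2.png')
cv2.imwrite('pics/c3.png',cv2.resize(im[215:295,225:330],(787,600),interpolation=cv2.INTER_CUBIC))
E
```

```text
0 shoulder [288. 135.] tip [220. 168.] headtop back [340.  95.]
-0.05 shoulder [288. 139.] tip [220. 176.] headtop back [340.  96.]
-0.1 shoulder [289. 143.] tip [222. 183.] headtop back [340.  98.]
[array([124., 218.]), array([168., 197.]), array([195., 224.]), array([151., 246.])] bottom at 105-12: [186. 251.]
```

View pics/c3.png

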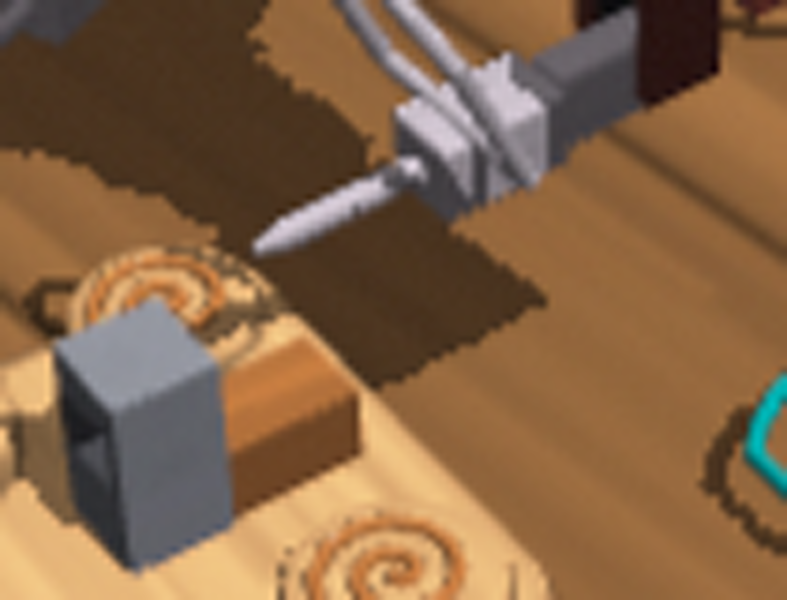

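Tip, shoulder and post offsets in the scene image show a few mm of calibration bias. I also took the wrong edge of the grip's end: row 266 is its bottom edge and about row 281 its top. I'll take one measurement of the post with the wrist camera from alongside, with the pin held clear.

```bash
python3 -m creep '[{"translation":[-30,40,-10],"angular":[0,0,0],"jaw":0},{"translation":[-75,60,-10],"angular":[0,0,0],"jaw":0},{"translation":[-125,75,-10],"angular":[0,0,0],"jaw":0},{"translation":[-165,82,-10],"angular":[0,0,0],"jaw":0},{"translation":[-180,83,-10],"angular":[0,0,0],"jaw":0},{"translation":[-180,83,-10],"angular":[0,0,0],"jaw":0},{"translation":[-180,83,-10],"angular":[0,0,0],"jaw":0},{"translation":[-180,83,-10],"angular":[0,0,0],"jaw":0}]'
python3 - <<'E'
from h import *
o=ctrl.get_obs();Rt=R.from_rotvec(o['orientation']).as_matrix();print(o['ee_pos'])
a=save('wrist','w3.png')
print(proj('wrist',[659,-15,127]))
for r,z in((281,20),(266,-4)):
  p=at('wrist',323,r,o['ee_pos'][2]+z);print('grip end in tool',Rt.T@(p-o['ee_pos']))
E
```

```text
t: 5.8
ee_pos: [683.6, 64.6, 146.8]
orientation: [-0.135, -3.138, 0.0]
ft_force: [0.3, -0.5, -0.9]
width: 15.9
grasp_force: 30.0
[683.56507154  64.59619161 146.76345895]
[174.4433707  249.09123524]
grip end in tool [ 15.63131381  -1.09277352 -19.98627869]
grip end in tool [13.71211587 -1.12503342  4.01206613]
```

View pics/w3.png

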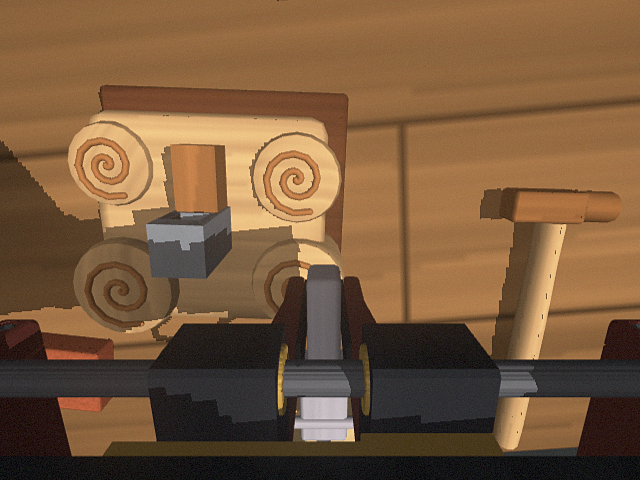

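```bash
python3 - <<'E'
import cv2
im=cv2.imread('pics/w3.png')
cv2.imwrite('pics/c4.png',cv2.resize(im[135:285,130:250],(480,600),interpolation=cv2.INTER_CUBIC))
E
```

```text
(no output)
```

View pics/c4.png

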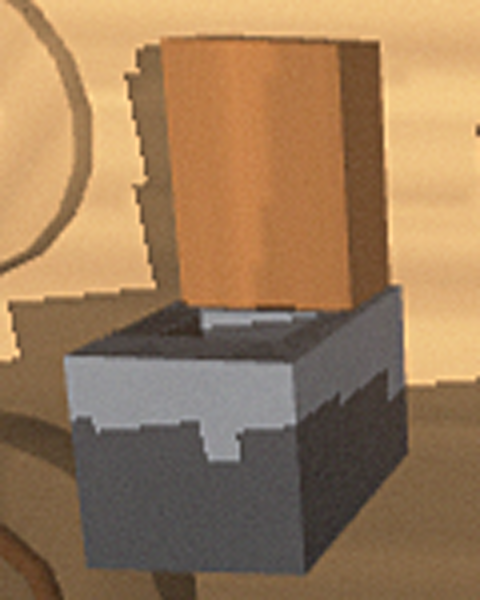

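Crop (scale 4, origin 130,135): post top corners are (65,357), (298,363), (305,575) and (88,570); saddle top corners are (162,37), (340,42), (352,308) and (183,305). The cross-hole mouth is on the saddle side.

```bash
python3 - <<'E'
from h import *
f=lambda L,z:np.array([at('wrist',130+u/4,135+v/4,z) for u,v in L])
C=f(((65,357),(298,363),(305,575),(88,570)),127);S=f(((162,37),(340,42),(352,308),(183,305)),93)
for Q in(C,S):
    print(Q.round(1).tolist(),Q.mean(0).round(1)); 
e=C[2]-C[1]+C[3]-C[0];s=S[2]-S[1]+S[3]-S[0];yc,ys=np.arctan2(e[1],e[0]),np.arctan2(s[1],s[0]);w=C[1]-C[0]+C[2]-C[3];print(yc,ys,np.arctan2(-w[0],w[1]))
o=ctrl.get_obs();Rt=R.from_rotvec(o['orientation']).as_matrix();print('tool yaw',np.arctan2(-Rt[1,0],-Rt[0,0]))
E
```

```text
[[644.1, -27.1, 127.0], [647.6, 3.5, 127.0], [677.5, -0.9, 127.0], [674.2, -30.7, 127.0]] [660.8 -13.8 127. ]
[[604.2, -20.0, 93.0], [607.2, 6.0, 93.0], [646.9, 1.0, 93.0], [644.1, -25.0, 93.0]] [625.6  -9.5  93. ]
-0.13325754318430066 -0.12438098559680988 -0.11176872799621233
tool yaw -0.0859235037835596
```

```bash
python3 -m creep '[{"translation":[50,-10,0],"angular":[0,0,0],"jaw":0},{"translation":[105,-30,0],"angular":[0,0,0.02],"jaw":0},{"translation":[155,-55,0],"angular":[0,0,0.034],"jaw":0},{"translation":[181,-73,0],"angular":[0,0,0.034],"jaw":0},{"translation":[181,-73,25],"angular":[0,0,0.034],"jaw":0},{"translation":[181,-73,48],"angular":[0,0,0.034],"jaw":0},{"translation":[181,-73,48],"angular":[0,0,0.034],"jaw":0},{"translation":[181,-73,48],"angular":[0,0,0.034],"jaw":0}]'
python3 - <<'E'
from h import *
o=ctrl.get_obs();Rt=R.from_rotvec(o['orientation']).as_matrix();print(o['ee_pos'],np.arctan2(-Rt[1,0],-Rt[0,0]),o['ft_force'])
u=np.array([.9928,-.1197,0]);v=np.array([.1197,.9928,0]);d=o['ee_pos']-[645.9,-11,0];print('TCP in hole frame',d@u,d@v)
E
```

```text
t: 6.85
ee_pos: [498.5, 7.5, 99.4]
orientation: [0.188, 3.135, 0.0]
ft_force: [0.6, -0.4, -2.5]
width: 15.7
grasp_force: 30.0
[498.53271027   7.46153594  99.42850613] -0.1198095277605511 [ 0.57385287 -0.37732914 -2.52884863]
TCP in hole frame -148.51609109679043 0.6887482991698347
```

```bash
python3 -m creep '[{"translation":[-8,-0.5,0],"angular":[0,0,0],"jaw":0},{"translation":[-16,-0.5,0],"angular":[0,0,0],"jaw":0},{"translation":[-24,-0.5,0],"angular":[0,0,0],"jaw":0},{"translation":[-32,-0.5,0],"angular":[0,0,0],"jaw":0},{"translation":[-40,-0.5,0],"angular":[0,0,0],"jaw":0},{"translation":[-48,-0.5,0],"angular":[0,0,0],"jaw":0},{"translation":[-55,-0.5,0],"angular":[0,0,0],"jaw":0},{"translation":[-55,-0.5,0],"angular":[0,0,0],"jaw":0}]'
python3 - <<'E'
from h import *
a=save('scene','s3.png')
A=cv2.resize(a[180:290,200:330],(709,600),interpolation=cv2.INTER_CUBIC)
cv2.imwrite('pics/c5.png',A[:,:,::-1])
print(ctrl.get_obs()['ft_force'],ctrl.get_obs()['moment'])
E
```

```text
t: 7.85
ee_pos: [541.7, 1.5, 95.5]
orientation: [-0.187, -3.112, -0.0]
ft_force: [-26.6, 5.0, 7.9]
width: 16.1
grasp_force: 30.0
[-27.02857386   5.09718359   6.95344573] [0.95541477 4.42665204 0.11524264]
```

View pics/c5.png

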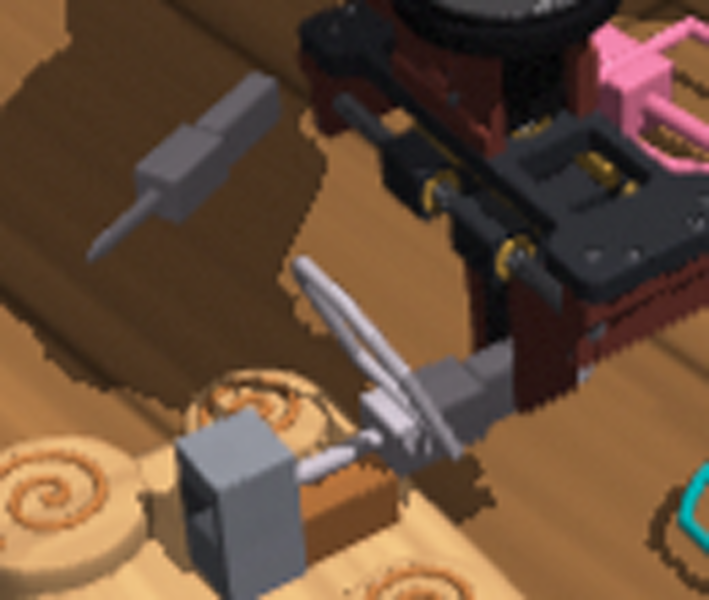

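The shank points at the hole, but the head's shoulder at about crop (378,438) is just at the saddle's near end (395,470). TCP at −105 mm puts the shoulder at −40 mm, so the head sits slightly low and has butted against the saddle end. I'll back off, raise about 4.5 mm and go in again.

```bash
python3 -m creep '[{"translation":[12,0,0],"angular":[0,0,0],"jaw":0},{"translation":[20,0,0],"angular":[0,0,0],"jaw":0},{"translation":[20,0,-4.5],"angular":[0,0,0],"jaw":0},{"translation":[20,0,-4.5],"angular":[0,0,0],"jaw":0},{"translation":[13,0,-4.5],"angular":[0,0,0],"jaw":0},{"translation":[6,0,-4.5],"angular":[0,0,0],"jaw":0},{"translation":[0,0,-4.5],"angular":[0,0,0],"jaw":0},{"translation":[0,0,-4.5],"angular":[0,0,0],"jaw":0}]'
python3 - <<'E'
from h import *
o=ctrl.get_obs();Rt=R.from_rotvec(o['orientation']).as_matrix();print(o['ee_pos'],Rt.round(3),o['ft_force'],o['moment'])
u=np.array([.9928,-.1197,0]);v=np.array([.1197,.9928,0]);d=o['ee_pos']-[645.9,-11,0];print('TCP in hole frame',d@u,d@v)
E
```

```text
t: 8.9
ee_pos: [553.9, 0.3, 103.2]
orientation: [0.188, 3.134, -0.0]
ft_force: [1.2, 0.6, -4.0]
width: 15.6
grasp_force: 30.0
[5.53943630e+02 2.68976829e-01 1.03164880e+02] [[-0.993  0.12   0.002]
 [ 0.12   0.993 -0.   ]
 [-0.002  0.    -1.   ]] [ 1.2102115   0.55565558 -3.98689923] [ 0.02324545  0.00377005 -0.01738001]
TCP in hole frame -92.64318113243698 0.18066264997445786
```

```bash
python3 -m creep '[{"translation":[-4,0,0],"angular":[0,0,0],"jaw":0},{"translation":[-8,0,0],"angular":[0,0,0],"jaw":0},{"translation":[-12,0,0],"angular":[0,0,0],"jaw":0},{"translation":[-16,0,0],"angular":[0,0,0],"jaw":0},{"translation":[-19,0,0],"angular":[0,0,0],"jaw":0},{"translation":[-22,0,0],"angular":[0,0,0],"jaw":0},{"translation":[-22,0,0],"angular":[0,0,0],"jaw":0},{"translation":[-22,0,0],"angular":[0,0,0],"jaw":0}]'
python3 - <<'E'
from h import *
o=ctrl.get_obs();print(o['ee_pos'],o['ft_force'],o['moment'])
u=np.array([.9928,-.1197,0]);v=np.array([.1197,.9928,0]);d=o['ee_pos']-[645.9,-11,0];print('TCP in hole frame',d@u,d@v)
E
```

```text
t: 9.9
ee_pos: [575.1, -2.3, 103.3]
orientation: [0.188, 3.135, -0.0]
ft_force: [1.6, -0.7, -4.5]
width: 15.4
grasp_force: 30.0
[575.11612295  -2.28969019 103.32668634] [ 1.63065591 -0.72836377 -4.53531368] [ 0.03203853  0.0207977  -0.01313509]
TCP in hole frame -71.31685721833176 0.1747654932861631
```

```bash
python3 -m creep '[{"translation":[-2,0,0],"angular":[0,0,0],"jaw":0},{"translation":[-4,0,0],"angular":[0,0,0],"jaw":0},{"translation":[-6,0,0],"angular":[0,0,0],"jaw":0},{"translation":[-8,0,0],"angular":[0,0,0],"jaw":0},{"translation":[-10,0,0],"angular":[0,0,0],"jaw":0},{"translation":[-12,0,0],"angular":[0,0,0],"jaw":0},{"translation":[-12,0,0],"angular":[0,0,0],"jaw":0},{"translation":[-12,0,0],"angular":[0,0,0],"jaw":0}]'
cat > st.py <<'E'
from h import *
o=ctrl.get_obs();print(o['ft_force'].round(1),o['moment'].round(2))
u=np.array([.9928,-.1197,0]);v=np.array([.1197,.9928,0]);d=o['ee_pos']-[645.9,-11,0];print('TCP in hole frame',d@u,d@v,o['ee_pos'][2]-105)
E
python3 st.py
```

```text
t: 10.9
ee_pos: [581.9, -3.2, 102.4]
orientation: [-0.187, -3.126, -0.0]
ft_force: [-14.7, 2.0, 5.6]
width: 15.8
grasp_force: 30.0
[-14.7   2.    5.6] [0.38 2.38 0.02]
TCP in hole frame -64.4863269681459 0.09063013059506078 -2.5867158020725753
```

```bash
python3 -m creep '[{"translation":[2,0,0],"angular":[0,0,0],"jaw":0},{"translation":[3,0,1],"angular":[0,0,0],"jaw":0},{"translation":[3,0,2],"angular":[0,0,0],"jaw":0},{"translation":[3,0,3],"angular":[0,0,0],"jaw":0},{"translation":[3,0,3],"angular":[0,0,0],"jaw":0},{"translation":[3,0,3],"angular":[0,0,0],"jaw":0},{"translation":[3,0,3],"angular":[0,0,0],"jaw":0},{"translation":[3,0,3],"angular":[0,0,0],"jaw":0}]'
python3 st.py
```

```text
t: 11.9
ee_pos: [581.7, -3.1, 99.8]
orientation: [-0.188, -3.132, 0.0]
ft_force: [-6.1, 0.6, -0.0]
width: 15.9
grasp_force: 30.0
[-6.1  0.6 -0. ] [ 0.16  1.11 -0.06]
TCP in hole frame -64.66354815317494 0.12223722618173777 -5.172552660813281
```

The shoulder is home with steady contact. Release, rise and shut the jaws behind the ring.

```bash
python3 -m creep '[{"translation":[0,0,0],"angular":[0,0,0],"jaw":0.3},{"translation":[0,0,0],"angular":[0,0,0],"jaw":0.5},{"translation":[0,0,0],"angular":[0,0,0],"jaw":0.6},{"translation":[0,0,0],"angular":[0,0,0],"jaw":0.6},{"translation":[0,0,-20],"angular":[0,0,0],"jaw":0.6},{"translation":[0,0,-42],"angular":[0,0,0],"jaw":0.3},{"translation":[0,0,-42],"angular":[0,0,0],"jaw":0},{"translation":[0,0,-42],"angular":[0,0,0],"jaw":0}]'
python3 st.py
python3 - <<'E'
from h import *
print([(np.round(d['rect']).tolist(),round(d['score'],2)) for d in (save('scene','s4.png') is not None and ctrl.look_for('scene','ring'))])
def hp(x,y,z):
    u=np.array([.9928,-.1197,0]);v=np.array([.1197,.9928,0]);return np.array([645.9,-11,105])+x*u+y*v+[0,0,z]
for n,p in dict(shoulder=(0,0,0),tip=(50,0,0),bar125=(10.7,0,79),bar0=(60,0,11),barL=(10.7,14,79),barR=(10.7,-14,79)).items():print(n,proj('scene',hp(*p)))
E
```

```text
t: 12.9
ee_pos: [583.1, -3.3, 141.6]
orientation: [-0.188, -3.135, 0.0]
ft_force: [0.4, -0.3, 0.0]
width: 26.0
grasp_force: 0.0
[ 0.4 -0.3  0. ] [0.04 0.   0.02]
TCP in hole frame -63.22451374901641 0.14386798982636584 36.569074206630205
[([308.0, 183.0, 350.0, 214.0], 0.83), ([433.0, 254.0, 486.0, 293.0], 0.58), ([324.0, 258.0, 367.0, 284.0], 0.53), ([238.0, 234.0, 264.0, 271.0], 0.46)]
shoulder [249.20212952 266.96333825]
tip [225.55446495 278.10863582]
bar125 [240.47988113 237.07595468]
bar0 [219.97156161 276.12146947]
barL [244.5076643  241.28814495]
barR [236.53244658 232.9477917 ]
```

```bash
python3 - <<'E'
import cv2,numpy as np
a=cv2.imread('pics/scene1.png').astype(int);b=cv2.imread('pics/s4.png').astype(int)
d=np.abs(a-b).max(2)>40
for r in range(262,292):print(r,''.join('#' if x else '.' for x in d[r,212:275]), b[r,228])
E
```

```text
262 ........##.#####.............######......###################### [ 83 125 164]
263 .........####.................#########.#.####################. [117 174 223]
264 .........####....................######.#.##################... [125 186 234]
265 ..........###.....................#.#########################.. [125 187 234]
266 ...........###........................####.###################. [127 189 236]
267 ............##.........................#####################... [126 188 235]
268 .............##.........................#################...... [123 185 233]
269 ..............#........................#################....... [120 180 228]
270 .........................................#############......... [ 81 120 157]
271 ...........................................########..#......... [ 60  89 116]
272 .......................###.................######.............. [ 60  88 116]
273 .....................#####.................#####............... [ 55  81 108]
274 ...................######..................#####............... [ 54  80 105]
275 ..................#######.....
[... 659 characters left out ...]
.............................. [ 63  93 120]
284 ..........######............................................... [106 159 208]
285 .........####.................................................. [119 178 227]
286 ............................................................... [120 178 228]
287 ............................................................... [122 181 230]
288 ............................................................... [125 186 234]
289 ............................................................... [129 193 237]
290 ............................................................... [134 198 241]
291 ............................................................... [133 199 242]
```

The shank emerges from the post's far side at about (227,277.5), matching the home prediction of (227.6,279.6), and the ring is open. Now swing the ring over.

```bash
python3 -m creep '[{"translation":[-25,0,0],"angular":[0,0,0],"jaw":0},{"translation":[-45,0,0],"angular":[0,0,0],"jaw":0},{"translation":[-58,0,0],"angular":[0,0,0],"jaw":0},{"translation":[-68,0,0],"angular":[0,0,0],"jaw":0},{"translation":[-77,0,0],"angular":[0,0,0],"jaw":0},{"translation":[-85,0,0],"angular":[0,0,0],"jaw":0},{"translation":[-92,0,0],"angular":[0,0,0],"jaw":0},{"translation":[-98,0,0],"angular":[0,0,0],"jaw":0}]'
python3 st.py
```

```text
t: 14.0
ee_pos: [678.6, -14.8, 140.6]
orientation: [-0.188, -3.13, 0.0]
ft_force: [-7.9, 1.1, -6.9]
width: 0.5
grasp_force: 4.0
[-7.9  1.1 -6.9] [0.15 1.22 0.05]
TCP in hole frame 32.91046960366954 0.09351386018914021 35.61651501297993
```

```bash
python3 -m creep '[{"translation":[6,0,0],"angular":[0,0,0],"jaw":0},{"translation":[6,0,-20],"angular":[0,0,0],"jaw":0},{"translation":[0,0,-42],"angular":[0,0,0],"jaw":0},{"translation":[-20,0,-42],"angular":[0,0,0],"jaw":0},{"translation":[-20,0,-42],"angular":[0,0,0],"jaw":0},{"translation":[-21,0,-30],"angular":[0,0,0],"jaw":0},{"translation":[-22,0,-20],"angular":[0,0,0],"jaw":0},{"translation":[-23,0,-10],"angular":[0,0,0],"jaw":0}]'
python3 st.py
python3 -m creep '[{"translation":[0,0,6],"angular":[0,0,0],"jaw":0},{"translation":[0,0,12],"angular":[0,0,0],"jaw":0},{"translation":[0,0,18],"angular":[0,0,0],"jaw":0},{"translation":[0,0,23],"angular":[0,0,0],"jaw":0},{"translation":[0,0,28],"angular":[0,0,0],"jaw":0},{"translation":[0,0,32],"angular":[0,0,0],"jaw":0},{"translation":[0,0,33],"angular":[0,0,0],"jaw":0},{"translation":[0,0,33],"angular":[0,0,0],"jaw":0}]'
python3 st.py
```

```text
t: 15.0
ee_pos: [702.9, -17.7, 150.8]
orientation: [-0.188, -3.135, 0.0]
ft_force: [0.6, -0.4, 0.4]
width: 0.5
grasp_force: 0.0
[ 0.6 -0.4  0.4] [-0.02  0.02  0.01]
TCP in hole frame 57.4306842793885 0.16689642641517943 45.84316036663873
t: 16.0
ee_pos: [703.7, -17.8, 119.2]
orientation: [0.188, 3.136, 0.0]
ft_force: [0.6, -0.2, -0.7]
width: 0.5
grasp_force: 0.0
[ 0.6 -0.2 -0.7] [ 0.01  0.05 -0.01]
TCP in hole frame 58.19559844584951 0.20451637550183457 14.216286148075753
```

```bash
python3 - <<'E'
from h import *
save('scene','s5.png')
print([(np.round(d['rect']).tolist(),round(d['score'],2)) for d in ctrl.look_for('scene','ring')])
def hp(x,y,z):
    u=np.array([.9928,-.1197,0]);v=np.array([.1197,.9928,0]);return np.array([645.9,-11,105])+x*u+y*v+[0,0,z]
for t in(0,.2,.4,.6,.8):
    print(t,[(proj('scene',hp(-12+72*np.cos(t),s,11+72*np.sin(t)))+[2,1.5]).round(1).tolist() for s in(14,-14)])
a=cv2.imread('pics/scene1.png').astype(int);b=cv2.imread('pics/s5.png').astype(int)
g=(b.max(2)-b.min(2)<30)&(b.max(2)>90)
for r in range(236,296):print(r,''.join('#' if x else '.' for x in g[r,195:285]))
E
```

```text
[([326.0, 257.0, 369.0, 284.0], 0.79), ([304.0, 185.0, 349.0, 214.0], 0.76), ([433.0, 255.0, 488.0, 296.0], 0.56)]
0 [[225.7, 282.1], [218.3, 273.2]]
0.2 [[225.5, 276.1], [218.1, 267.2]]
0.4 [[226.8, 269.5], [219.3, 260.7]]
0.6 [[229.5, 262.7], [221.9, 254.0]]
0.8 [[233.6, 255.9], [225.8, 247.3]]
236 ..........................................................................................
237 ..........................................................................................
238 ..........................................................................................
239 ..........................................................................................
240 ..........................................................................................
241 ..........................................................................................
242 ..........................................................................................
243 ..........................................................................................
244 ......................................
[... 4197 characters left out ...]
...................................
289 ................................................####......................................
290 ................................................#.........................................
291 ..........................................................................................
292 ..........................................................................................
293 ..........................................................................................
294 ..........................................................................................
295 ..........................................................................................
```

```bash
python3 -m creep '[{"translation":[0,0,1],"angular":[0,0,0],"jaw":0},{"translation":[0,0,2],"angular":[0,0,0],"jaw":0},{"translation":[0,0,3],"angular":[0,0,0],"jaw":0},{"translation":[0,0,4],"angular":[0,0,0],"jaw":0},{"translation":[0,0,5],"angular":[0,0,0],"jaw":0},{"translation":[0,0,5],"angular":[0,0,0],"jaw":0},{"translation":[0,0,5],"angular":[0,0,0],"jaw":0},{"translation":[0,0,5],"angular":[0,0,0],"jaw":0}]'
python3 st.py
python3 -m creep '[{"translation":[0,0,-10],"angular":[0,0,0],"jaw":0},{"translation":[0,0,-40],"angular":[0,0,0],"jaw":0},{"translation":[0,0,-90],"angular":[0,0,0],"jaw":0},{"translation":[20,0,-140],"angular":[0,0,0],"jaw":0},{"translation":[70,0,-170],"angular":[0,0,0],"jaw":0},{"translation":[120,0,-170],"angular":[0,0,0],"jaw":0},{"translation":[170,0,-170],"angular":[0,0,0],"jaw":0},{"translation":[190,0,-170],"angular":[0,0,0],"jaw":0}]'
cat > ck.py <<'E'
from h import *
import sys
save('scene',sys.argv[1])
print([(np.round(d['rect']).tolist(),round(d['score'],2)) for d in ctrl.look_for('scene','ring')])
print([(np.round(d['rect']).tolist(),round(d['score'],2)) for d in ctrl.look_for('scene','pin_grip')])
b=cv2.imread('pics/'+sys.argv[1]).astype(int)
g=(b.max(2)-b.min(2)<34)&(b.max(2)>80)
for r in range(226,294):print(r,''.join('#' if x else '.' for x in g[r,205:290]))
E
python3 ck.py s6.png
```

```text
t: 17.1
ee_pos: [703.7, -17.8, 114.2]
orientation: [0.188, 3.136, -0.0]
ft_force: [-0.1, -0.1, -0.1]
width: 0.4
grasp_force: 0.0
[-0.1 -0.1 -0.1] [ 0.04 -0.02 -0.05]
TCP in hole frame 58.165113250257775 0.20653342824992457 9.216503772472976
t: 18.1
ee_pos: [512.5, 5.2, 285.2]
orientation: [0.188, 3.135, 0.0]
ft_force: [0.3, -1.3, 0.1]
width: 0.9
grasp_force: 0.0
[([432.0, 255.0, 488.0, 296.0], 0.89), ([325.0, 258.0, 368.0, 285.0], 0.78), ([304.0, 183.0, 350.0, 216.0], 0.76), ([233.0, 239.0, 267.0, 266.0], 0.51)]
[([438.0, 255.0, 488.0, 348.0], 0.79), ([322.0, 250.0, 387.0, 286.0], 0.77)]
226 ...........###.......................................................................
227 ...........###.......................................................................
228 .....................................................................................
229 .....................................................................................
230 .....................................................................................
231 ...................................................
[... 4914 characters left out ...]
......................###########.....................................
287 .....................................#########.......................................
288 .....................................#######.........................................
289 ......................................####...........................................
290 ......................................#..............................................
291 .....................................................................................
292 .....................................................................................
293 .....................................................................................
```

The ring is still partly open: its bar is at about (229,241), so about 1.0 rad. The finger must have dragged it back up when I lifted too close to it, and then come down past it. Pushing it over again, this time backing off well before lifting.

```bash
python3 -m creep '[{"translation":[-35,0,30],"angular":[0,0,0],"jaw":0},{"translation":[-70,0,70],"angular":[0,0,0],"jaw":0},{"translation":[-94,0,110],"angular":[0,0,0],"jaw":0},{"translation":[-94,0,140],"angular":[0,0,0],"jaw":0},{"translation":[-94,0,144],"angular":[0,0,0],"jaw":0},{"translation":[-94,0,144],"angular":[0,0,0],"jaw":0},{"translation":[-94,0,144],"angular":[0,0,0],"jaw":0},{"translation":[-94,0,144],"angular":[0,0,0],"jaw":0}]'
python3 st.py
```

```text
t: 19.25
ee_pos: [609.1, -6.3, 141.6]
orientation: [0.188, 3.134, 0.0]
ft_force: [1.0, 0.6, 0.5]
width: 0.5
grasp_force: 0.0
[1.  0.6 0.5] [0.05 0.04 0.01]
TCP in hole frame -37.11425186758859 0.2485022390766978 36.63049874959404
```

```bash
python3 -m creep '[{"translation":[-25,0,0],"angular":[0,0,0],"jaw":0},{"translation":[-42,0,0],"angular":[0,0,0],"jaw":0},{"translation":[-52,0,0],"angular":[0,0,0],"jaw":0},{"translation":[-60,0,0],"angular":[0,0,0],"jaw":0},{"translation":[-67,0,0],"angular":[0,0,0],"jaw":0},{"translation":[-73,0,0],"angular":[0,0,0],"jaw":0},{"translation":[-76,0,0],"angular":[0,0,0],"jaw":0},{"translation":[-76,0,0],"angular":[0,0,0],"jaw":0}]'
python3 st.py
python3 -m creep '[{"translation":[10,0,0],"angular":[0,0,0],"jaw":0},{"translation":[25,0,0],"angular":[0,0,0],"jaw":0},{"translation":[50,0,0],"angular":[0,0,0],"jaw":0},{"translation":[75,0,0],"angular":[0,0,0],"jaw":0},{"translation":[75,0,-40],"angular":[0,0,0],"jaw":0},{"translation":[75,0,-80],"angular":[0,0,0],"jaw":0},{"translation":[75,0,-80],"angular":[0,0,0],"jaw":0},{"translation":[75,0,-80],"angular":[0,0,0],"jaw":0}]'
python3 ck.py s7.png | head -48; python3 st.py
```

```text
t: 20.25
ee_pos: [678.7, -14.9, 136.9]
orientation: [-0.187, -3.124, -0.0]
ft_force: [-10.1, 1.1, -6.7]
width: 0.8
grasp_force: 5.2
[-10.1   1.1  -6.7] [0.24 1.72 0.03]
TCP in hole frame 33.05704174119117 0.05033920945658111 31.937935829504625
t: 21.25
ee_pos: [609.0, -6.4, 220.4]
orientation: [0.188, 3.135, 0.0]
ft_force: [-0.7, -0.6, -0.3]
width: 0.4
grasp_force: 0.0
[([438.0, 254.0, 489.0, 297.0], 0.84), ([304.0, 181.0, 350.0, 213.0], 0.79), ([325.0, 257.0, 368.0, 283.0], 0.56), ([232.0, 241.0, 266.0, 270.0], 0.54)]
[([297.0, 183.0, 350.0, 214.0], 0.85), ([228.0, 239.0, 295.0, 279.0], 0.63), ([325.0, 251.0, 388.0, 283.0], 0.63)]
226 ...........####......................................................................
227 ...........###.......................................................................
228 .....................................................................................
229 .....................................................................................
230 .....................................................................................
231 ......
[... 3092 characters left out ...]
##############################.................
266 ..................................##################################.................
267 ................................########......###################....................
268 .................................#####.........#.#####..########.....................
269 ..................................#####...........####...######......................
270 ...................................#######.........###...##.###......................
271 ...................................##########......###...............................
[ 0.2  0.7 -0.8] [ 0.   -0.03  0.04]
TCP in hole frame -37.64099902606777 0.09738847166786299 114.01818222293863
```

The push also tilts the pin, so the bar only reached about 0.93 rad. It is now leaning well forward, so I'll press it from above and follow its arc.

```bash
python3 -m creep '[{"translation":[-35,0,0],"angular":[0,0,0],"jaw":0},{"translation":[-70,0,0],"angular":[0,0,0],"jaw":0},{"translation":[-70,0,0],"angular":[0,0,0],"jaw":0},{"translation":[-70,0,15],"angular":[0,0,0],"jaw":0},{"translation":[-70,0,30],"angular":[0,0,0],"jaw":0},{"translation":[-70,0,38],"angular":[0,0,0],"jaw":0},{"translation":[-70,0,38],"angular":[0,0,0],"jaw":0},{"translation":[-70,0,38],"angular":[0,0,0],"jaw":0}]'
python3 st.py
python3 -m creep '[{"translation":[0,0,6],"angular":[0,0,0],"jaw":0},{"translation":[-5,0,14],"angular":[0,0,0],"jaw":0},{"translation":[-12,0,22],"angular":[0,0,0],"jaw":0},{"translation":[-18,0,32],"angular":[0,0,0],"jaw":0},{"translation":[-18,0,32],"angular":[0,0,0],"jaw":0},{"translation":[-18,0,32],"angular":[0,0,0],"jaw":0},{"translation":[-18,0,32],"angular":[0,0,0],"jaw":0},{"translation":[-18,0,32],"angular":[0,0,0],"jaw":0}]'
python3 st.py
```

```text
t: 22.4
ee_pos: [679.0, -14.8, 182.6]
orientation: [0.188, 3.135, 0.0]
ft_force: [-0.0, -0.1, -0.8]
width: 0.7
grasp_force: 0.0
[-0.  -0.1 -0.8] [ 0.   -0.01  0.04]
TCP in hole frame 33.32383336731295 0.230803199428894 77.57043094901468
t: 23.4
ee_pos: [696.5, -16.9, 150.3]
orientation: [-0.188, -3.136, -0.0]
ft_force: [-0.5, 0.4, 0.3]
width: 0.3
grasp_force: 0.0
[-0.5  0.4  0.3] [ 0.05 -0.01  0.  ]
TCP in hole frame 50.89926993137776 0.19665661673402074 45.273848089533914
```

```bash
python3 ck.py s8.png | head -50; python3 - <<'E'
from h import *
o=ctrl.get_obs();Rt=R.from_rotvec(o['orientation']).as_matrix()
for x in(-10,10):
  for y in(-14,14):print(x,y,(proj('scene',o['ee_pos']+Rt@[x,y,0])+[2,1.5]).round(0))
b=cv2.imread('pics/s8.png')
for r in range(222,270,2):print(r,' '.join('%3d'%v for v in b[r,212:256:2].max(1)))
E
```

```text
[([433.0, 254.0, 487.0, 294.0], 0.93), ([229.0, 250.0, 267.0, 275.0], 0.76), ([304.0, 183.0, 348.0, 214.0], 0.63), ([325.0, 254.0, 366.0, 283.0], 0.53)]
[([435.0, 256.0, 490.0, 348.0], 0.86), ([227.0, 244.0, 293.0, 277.0], 0.85), ([322.0, 253.0, 388.0, 286.0], 0.82), ([281.0, 172.0, 352.0, 215.0], 0.62)]
226 .....................................................................................
227 .....................................................................................
228 ............................................#........................................
229 ..........................................###........................................
230 .....................................................................................
231 .....................................................................................
232 .....................................................................................
233 ....#.#..............................................................................
234 .......#..............................................................
[... 5109 characters left out ...]
  66  81  81  80 108 175 220 204 176 189 185 120 188 199
256 162 105  41  40  41  40  80  82  56  81 106 169 154 175 198 164 159 161 155 225 118 190
258 170 158  41  40  42  44  79  81  48  47 128 170 149 159 160 160 160 160 158 196 200 144
260 136 140  55  41  40  41  44  42  41  43 141 151 161 161 158 160 160 160 158 164 203 208
262 123 124 167  78  39  42  43  42 159 215  73 156 159 158 157 156 158 160 160 161 166 207
264  81  87 150  86  41  70  73 102 112 126  91  79 155 157 157 157 158 158 160 160 124 141
266 123 115  83 101 213 220 203  86 104 172 151  53  99 158 159 159 158 160 120 103 105  87
268 109 121 112 101 214 219 225 184  76  85  89  92 104 133 158 142 114 103 103 103 105  93
```

The ring is following: the bar's near end is at about (227,263), about 0.55 rad, right under the fingertip. Continue down the arc.

```bash
python3 -m creep '[{"translation":[-3,0,6],"angular":[0,0,0],"jaw":0},{"translation":[-5,0,12],"angular":[0,0,0],"jaw":0},{"translation":[-7,0,18],"angular":[0,0,0],"jaw":0},{"translation":[-8,0,24],"angular":[0,0,0],"jaw":0},{"translation":[-8,0,29],"angular":[0,0,0],"jaw":0},{"translation":[-8,0,33],"angular":[0,0,0],"jaw":0},{"translation":[-8,0,35],"angular":[0,0,0],"jaw":0},{"translation":[-8,0,36],"angular":[0,0,0],"jaw":0}]'
python3 st.py
python3 -m creep '[{"translation":[0,0,1],"angular":[0,0,0],"jaw":0},{"translation":[0,0,2],"angular":[0,0,0],"jaw":0},{"translation":[0,0,3],"angular":[0,0,0],"jaw":0},{"translation":[0,0,4],"angular":[0,0,0],"jaw":0},{"translation":[0,0,5],"angular":[0,0,0],"jaw":0},{"translation":[0,0,6],"angular":[0,0,0],"jaw":0},{"translation":[0,0,6],"angular":[0,0,0],"jaw":0},{"translation":[0,0,6],"angular":[0,0,0],"jaw":0}]'
python3 st.py
```

```text
t: 24.55
ee_pos: [704.4, -17.9, 114.1]
orientation: [-0.188, -3.136, -0.0]
ft_force: [0.4, -0.1, 1.5]
width: 0.4
grasp_force: 0.5
[ 0.4 -0.1  1.5] [ 0.03  0.02 -0.  ]
TCP in hole frame 58.91771456596355 0.20122406284096014 9.057268792281306
t: 25.55
ee_pos: [704.6, -17.9, 108.4]
orientation: [-0.188, -3.136, -0.0]
ft_force: [-2.4, 0.1, 4.2]
width: 0.0
grasp_force: 2.1
[-2.4  0.1  4.2] [ 0.07  0.49 -0.  ]
TCP in hole frame 59.0797614584924 0.2121985684826013 3.3601209144659663
```

```bash
python3 -m creep '[{"translation":[0,0,1],"angular":[0,0,0],"jaw":0},{"translation":[0,0,2],"angular":[0,0,0],"jaw":0},{"translation":[0,0,3],"angular":[0,0,0],"jaw":0},{"translation":[0,0,4],"angular":[0,0,0],"jaw":0},{"translation":[0,0,5],"angular":[0,0,0],"jaw":0},{"translation":[0,0,6],"angular":[0,0,0],"jaw":0},{"translation":[0,0,6],"angular":[0,0,0],"jaw":0},{"translation":[0,0,6],"angular":[0,0,0],"jaw":0}]'
python3 st.py
```

```text
t: 26.55
ee_pos: [704.8, -17.8, 105.1]
orientation: [0.188, 3.135, 0.0]
ft_force: [-10.7, 1.0, 21.4]
width: 1.2
grasp_force: 11.0
[-10.7   1.   21.4] [ 0.17  1.81 -0.03]
TCP in hole frame 59.31336725118559 0.30356230007057716 0.10867265249831348
```

A hard stop at 21 N. Lift away and check.

```bash
python3 -m creep '[{"translation":[0,0,-10],"angular":[0,0,0],"jaw":0},{"translation":[0,0,-30],"angular":[0,0,0],"jaw":0},{"translation":[0,0,-80],"angular":[0,0,0],"jaw":0},{"translation":[10,0,-130],"angular":[0,0,0],"jaw":0},{"translation":[60,0,-170],"angular":[0,0,0],"jaw":0},{"translation":[120,0,-180],"angular":[0,0,0],"jaw":0},{"translation":[170,0,-180],"angular":[0,0,0],"jaw":0},{"translation":[200,0,-180],"angular":[0,0,0],"jaw":0}]'
python3 ck.py s9.png
```

```text
t: 27.55
ee_pos: [504.1, 6.2, 283.2]
orientation: [0.188, 3.135, 0.0]
ft_force: [-0.0, -0.0, 0.5]
width: 0.4
grasp_force: 0.0
[([222.0, 247.0, 271.0, 280.0], 0.87), ([325.0, 254.0, 368.0, 285.0], 0.74), ([432.0, 251.0, 488.0, 296.0], 0.69)]
[([323.0, 252.0, 385.0, 284.0], 0.82), ([220.0, 244.0, 293.0, 281.0], 0.67), ([436.0, 253.0, 490.0, 349.0], 0.61), ([280.0, 174.0, 350.0, 215.0], 0.61)]
226 ...........####......................................................................
227 ...........###.......................................................................
228 .....................................................................................
229 .....................................................................................
230 .....................................................................................
231 .....................................................................................
232 .....................................................................................
233 ........................................................................
[... 4713 characters left out ...]
......................###########.....................................
287 .....................................#########.......................................
288 .....................................#######.........................................
289 ......................................####...........................................
290 ......................................#..............................................
291 .....................................................................................
292 .....................................................................................
293 .....................................................................................
```

The ring lies around the post: its bar runs from about (220,271) to (226,280), against about (218,271) to (225,280) predicted for closed. The shank tip is unmoved at about (228,278), and the robot is clear. Handing in.

```bash
python3 -c "
from workcell import ctrl
print(ctrl.close_job())"
```

```text
the job is handed in; nothing more can be done
None
```

I handed the job in at about 28 s: the small grey ringed pin is fully home through the post, its ring is pressed down around the post, and the plain pin was left untouched. After the arm lifted clear, the scene camera showed the ring's bar and the shank tip within about 2 pixels of where they should be when closed and home; the hand-in returned no verdict.

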